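# Load the lead-frame magazine and start the bonder's loader

## Task

Load the next magazine and start the loader: slide the silver lead-frame magazine along its lane, without lifting or tipping it, until it sits squarely against the stop at the far end, then switch the clamp on by pressing down the raised end of the white rocker. Next press the blue latching drive button fully in, where it stays, and finally press the green start button fully in and let it spring out again. Everything is pushed or pressed with the fingertips; do not press the black button or the red emergency stop, and leave the other things on the bench where they are.

Things in the scene. Friction and masses are not known exactly. Their poses are not given: they have to be found in the camera images.
- lane: Fixed cream input lane, open at the near end. Origin at table level under it; x runs along it to the stop (away from the robot), z up. Floor 30 mm above the table, x = -165 to +105 mm. Cheeks' inner faces at y = +-90 mm, 75 mm above the table up to x = -5 mm, 100 mm beyond. Aluminium columns, 34 x 30 mm, 200 mm tall, stand at x = +124, y = +-85 mm.
- lane_home (a point): Point on the lane floor (lane x = +55 mm, y = 0, 30 mm above the table) where the magazine's origin lies when the magazine is home against the stop; its axes are those of the lane.
- lane_stop (a point): Centre of the face of the dark upright stop plate at the lane's far end: lane x = +100 mm, y = 0, 58 mm above the table. The plate is 150 mm wide, 8 mm thick, its top 85 mm above the table. Behind it stands the fixed drive housing, lane x = +165 to +250 mm, 200 mm wide, 110 mm high.
- magazine: Loose silver magazine with copper frames inside and a blue patch on top, 0.55 to 0.85 kg: 90 mm in its x (along the lane), 170 mm in y (across; 5 mm play to each cheek), 105 mm tall. Origin: centre of its underside. Flat closed plates face -x and +x; the y ends are open. It stands on the lane floor, 60 to 110 mm short of home, and slides with 3 to 6 N of push.
- magazine_push (a point): Centre of the magazine's near side plate (x = -45 mm), 88 mm above its underside (17 mm below its top): a good place to push from.
- console: Fixed cream control box, 170 (x) x 270 (y) x 65 mm high, flat top. Origin at table level under its centre. The rocker and the blue, green and black buttons sit on top at x = +-37, y = +10 and +75 mm in its frame, in any arrangement, with its yaw; the emergency stop at x = -30, y = -83 mm.
- clamp (a joint): White clamp rocker in a 64 x 34 mm black frame, pivot across its middle 14 mm above the box top: 0 = off (half away from the robot raised, near half level), 0.36 rad = on (far half level, near half raised). Each half is 27 mm long (console x), 26 mm wide. Stiff: it stays where it is left; takes 2 to 5 N at the raised half.
- clamp_raised (a point): Point on the top face of the rocker's half away from the robot, on its centre line, 17 mm from the pivot. It moves with the rocker: 20 mm above the box top when off, 14 mm when on.
- drive (a joint): Blue latching drive button, travel 0 (out) to 0.006 m (fully in). It stays as deep as it has been pressed; takes about 4 N.
- drive_top (a point): Centre of the blue button's top face (cap 25 mm across; 22 mm above the box top when out); moves with it.
- start (a joint): Green sprung start button, travel 0 (out) to 0.006 m (fully in); springs back. Takes about 1.5 N to begin and 5 N fully in.
- start_top (a point): Centre of the green button's top face (cap 25 mm across; 22 mm above the box top when out); moves with it.
- unload (a joint): Black sprung unload button, travel 0 to 0.006 m: not to be pressed.
- unload_top (a point): Centre of the black button's top face, 25 mm across.
- estop (a joint): Red mushroom emergency stop, 40 mm across, travel 0 to 0.005 m: not to be pressed.
- estop_top (a point): Centre of the emergency stop's top, 40 mm above the box top.
- spare_magazine: Bystander: loose dark blue magazine with yellow patches, 90 x 170 x 105 mm, standing to the left of the lane. Origin under its centre.
- chip_trays: Bystander: loose stack of black chip trays, 51 x 51 x 28 mm, to the right of the console. Origin under its centre.
- tweezers: Bystander: loose steel tweezers, 125 mm long along their x, 8 mm high, lying on the robot's side of the console.
- screwdriver: Bystander: loose blue-handled screwdriver, 170 mm long along its x, lying beyond the console.
- vial: Bystander: loose amber jar with white cap, 40 mm across, 62 mm tall, to the left of the lane. Origin under its centre.
- loupe: Bystander: loose black loupe, 42 mm across, 40 mm tall, to the left of the lane. Origin under its centre.

How it is judged:
By the outcome, as a careful person would: the job done as asked, in the order asked, and still so for the second after the job is handed in, with the robot touching nothing.
It also fails if it takes over 54 s, if anything falls off the work surface, if the arm or the gripper's body presses on something with over 40 N, if the wrist force passes 120 N, or if a joint passes its speed limit or range.

## Robot

A 6-joint arm with a two-finger parallel gripper is mounted at the origin on the work surface. World frame = base frame: x ahead of the robot, y to its left, z up, the work surface at z = 0. Lengths are in m, angles in rad, forces in N, time in s.
With the tool pointing down it reaches from about 0.4 to 0.925 m from the base axis. Payload 12.5 kg.
Tool frame: the origin (TCP) lies midway between the tips of the shut fingers; the grasp point (between the pads) lies 19 mm behind it; z points along the fingers, y is the line along which they close (so a half turn about z gives the same grasp; the last joint's range is limited). The gripper opens to 95 mm and grips with 3 to 60 N. Pads are 20 mm wide; open, the fingers measure 119 mm over their backs; the gripper's body (75 mm by 180 mm) begins 59 mm behind the grasp point.
Start: joints at [-1.401, 0.491, 1.559, -0, 1.092, -0.106], TCP at [0.17, -0.601, 0.215] pointing down, gripper open.
Joint ranges: [-3.1, 3.1], [-0.84, 2.19], [0.05, 2.79], [-1.13, 4.28], [0.06, 2.93], [-2.69, 2.69]. Speed limits (rad/s): [2.22, 2.22, 2.79, 3.14, 3.14, 3.14].

## Interface

Orientations are given as a 3x3 rotation matrix whose columns are the frame's x, y, z axes.
In Python, from workcell import bot, imaging, job gives the robot as it stands.
- The arm moves only by the shell command python3 -m crank 'ROWS' [OPENING]. ROWS is a JSON object of lists of equal length, an entry for each row: "translation": the shift along the tool's x, y, z in m, a list of three; "yaw": the turn about the tool's z in rad. In form: {"translation": [[x, y, z], ...], "yaw": [yaw, ...]}. A call has 1 to 12 rows; each row is the pose to reach, as a shift and turn from the pose commanded when the call began, along the tool's axes at that moment; what a row does not reach only later rows make up. A row lasts 1/12 s, in which the tool goes at most 41.7 mm and 7.16 degrees, less where a joint would pass 70% of its speed; a pose out of reach is approached as far as the arm can. A call with a gripper value outside its range is refused whole. OPENING is the finger opening in m, from 0 to 0.0951, set as the call begins (- or left out, the last holds). The fingers move at their own pace and stop on an object; the grip force is fixed at half the most. Time passes only in rows, so rows that repeat a pose let the fingers close. It gives the time, the measured TCP pose, the force, the opening and the grip force at its end, in the units of the state.
- bot.state(): the state, without advancing time (a new reading comes with each control period).
- imaging.get_image(name): name is "side" or "top" or "wrist"; returns a dict with "frame" (420x560x3 uint8, red, green, blue), "vertical_fov" (degrees; the focal length in pixels is half the picture's height over the tangent of half this angle, whatever the lens; pixels are square), "cx", "cy" (the principal point, pixels), "origin" and "attitude" of the camera in the world; the wrist camera has in their place "mount" (4x4, takes a point from camera to tool coordinates, whose origin is the TCP and whose axes are the flange's). Camera axes: x right, y up, looking along -z (the intrinsics and any distortion apply to the point x, -y, -z); pixel columns grow to the right and rows downward; lengths in m; the calibration is good to about 2 mm. A picture is of the moment at which its call begins: read the wrist's pose just before it. There is no depth.
- job.job_done(): hands the job in; it is judged then, once.
The state is a dict: "clock": time; "q": joint angles; "joint_velocities": joint speeds; "joint_torque": joint torques, N m; "eef_pos": TCP position; "orientation": TCP orientation; "ft_force": force on the tool from outside, world axes, zero at the start; "torque": the same for the moment, N m; "gripper_width": finger opening in m; "finger_force": force on a finger pad.
Only numpy, scipy, OpenCV 4.12 (cv2) and the standard library are available. Lean on these libraries where they do the work, as an engineer would, in place of code of your own. Each camera call takes 0.05 s, during which the arm holds its last target. There are 200 camera calls.

## Working session

There is one attempt and no reset: what is moved stays moved. The work goes in short steps, Python scripts to look and compute and a shell command to move; the robot and the scene stay as the last step left them, time stands still between calls to the robot, and variables do not carry over. Pictures are saved under pics/ and viewed, at most 10 in all, crops included, and the job is handed in when it is done.

```bash
ls; mkdir -p pics; cat > h.py <<'E'
import numpy as np, cv2
from workcell import bot, imaging, job
def grab(n):
    s=bot.state(); d=imaging.get_image(n); d['s']=s
    return d
E
python3 - <<'E'
from h import *
s=bot.state(); print({k:np.round(v,4).tolist() for k,v in s.items()})
for n in ('top','side','wrist'):
    d=grab(n); cv2.imwrite(f'pics/{n}0.png',d['frame'][:,:,::-1])
    print(n,{k:(np.round(v,4).tolist() if not isinstance(v,(str,dict)) else v) for k,v in d.items() if k not in('frame','s')})
E
```

```text
pics
{'clock': 0.0, 'q': [-1.4006, 0.4915, 1.5594, 0.0, 1.0917, -0.1056], 'joint_velocities': [-0.0014, -0.0022, 0.0005, -0.0017, -0.0011, 0.0012], 'joint_torque': [0.0018, -61.2643, -25.8187, 0.0693, 0.0482, -0.0001], 'eef_pos': [0.1702, -0.6011, 0.2141], 'orientation': [[0.9622, 0.2723, -0.0002], [0.2723, -0.9622, 0.001], [0.0001, -0.0011, -1.0]], 'ft_force': [-0.3359, 0.4632, -0.1005], 'torque': [-0.0378, 0.0553, -0.0065], 'finger_force': 0.0, 'gripper_width': 0.095}
top {'vertical_fov': 50.6082, 'cx': 285.1877, 'cy': 211.0205, 'origin': [0.4418, 0.0724, 1.2626], 'attitude': [[0.0258, 0.9934, -0.1122], [-0.9995, 0.0235, -0.0218], [-0.0191, 0.1127, 0.9934]]}
side {'vertical_fov': 45.3812, 'cx': 279.8127, 'cy': 203.6408, 'origin': [-0.1806, 1.0107, 0.8297], 'attitude': [[-0.7804, 0.3365, -0.527], [-0.6251, -0.4013, 0.6694], [0.0138, 0.8519, 0.5236]]}
wrist {'vertical_fov': 67.941, 'cx': 282.0513, 'cy': 209.1585, 'mount': [[0.0005, 0.9696, 0.2447, 0.0702], [1.0, -0.0005, -0.0002, -0.0007], [-0.0, 0.2447, -0.9696, -0.1712], [0.0, 0.0, 0.0, 1.0]]}
```

View pics/top0.png

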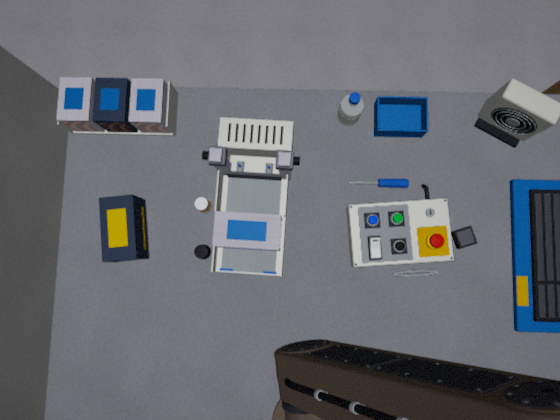

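View pics/side0.png

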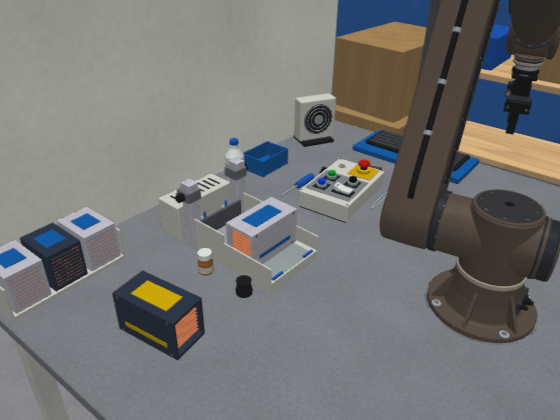

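The top view shows the magazine patch at about (247,230) and the lane cheeks at x≈213–293. On the console, blue is at (373,220), green (397,218), the white rocker (375,247), black (400,246) and the e-stop (437,241). The side view shows the same parts: patch (263,215), blue (322,182), green (332,174), e-stop (364,165).

```bash
cat >> h.py <<'E'
def cam(d):
    f=210/np.tan(np.radians(d['vertical_fov'])/2)
    if 'mount' in d:
        T=np.eye(4);T[:3,:3]=d['s']['orientation'];T[:3,3]=d['s']['eef_pos'];M=T@np.array(d['mount']);return f,M[:3,3],M[:3,:3]
    return f,np.array(d['origin']),np.array(d['attitude'])
def ray(d,uv):
    f,o,R=cam(d); v=R@np.array([(uv[0]-d['cx'])/f,-(uv[1]-d['cy'])/f,-1]); return o,v/np.linalg.norm(v)
def plane(d,uv,z):
    o,v=ray(d,uv); return o+v*(z-o[2])/v[2]
def tri(d1,u1,d2,u2):
    o1,a=ray(d1,u1);o2,b=ray(d2,u2)
    t=np.linalg.lstsq(np.c_[a,-b],o2-o1,rcond=None)[0]
    p,q=o1+a*t[0],o2+b*t[1]; return (p+q)/2,np.linalg.norm(p-q)
def blob(d,lo,hi,roi,amin=15,open_=0):
    x0,y0,x1,y1=roi; hsv=cv2.cvtColor(d['frame'][y0:y1,x0:x1],cv2.COLOR_RGB2HSV)
    m=cv2.inRange(hsv,np.array(lo),np.array(hi))
    n,l,st,c=cv2.connectedComponentsWithStats(m)
    out=[(int(st[i,4]),c[i]+[x0,y0],(l==i)) for i in range(1,n) if st[i,4]>=amin]
    return sorted(out,key=lambda t:-t[0])
E
python3 - <<'E'
from h import *
T,S=grab('top'),grab('side')
B=((100,130,60),(125,255,255));G=((45,120,50),(85,255,255));Rd=((0,170,90),(8,255,255))
def b(d,c,roi): r=blob(d,*c,roi,8); print([(x[0],np.round(x[1],1).tolist()) for x in r[:3]]); return r[0][1]
for n,c,rt,rs,z in [('patch',B,(215,205,290,250),(240,200,290,235),.135),('blue',B,(360,208,386,232),(312,174,328,190),.087),('green',G,(385,205,410,230),(322,165,342,183),.087),('estop',Rd,(420,228,450,254),(350,155,380,180),.105)]:
    u,v=b(T,c,rt),b(S,c,rs); p,e=tri(T,u,S,v); print(n,'tri',p.round(4),'gap',e.round(4),'plane',plane(T,u,z).round(4))
# console top outline & rocker in top view
for n,uv,z in [('rocker',(375.5,247),.083),('black',(400,246),.087)]: print(n,plane(T,uv,z).round(4))
r=blob(T,*B,(215,205,290,250),8)[0]; pts=np.argwhere(r[2])[:,::-1]+[215,205]
box=cv2.boxPoints(cv2.minAreaRect(pts.astype(np.float32))); print(np.array([plane(T,p,.135) for p in box]).round(4))
for d,n,roi,k in ((T,'t',(195,105,475,290),2.85),(S,'s',(170,140,400,300),3.4)):
    x0,y0,x1,y1=roi; cv2.imwrite(f'pics/{n}1.png',cv2.resize(d['frame'][y0:y1,x0:x1,::-1],None,fx=k,fy=k,interpolation=cv2.INTER_CUBIC))
E
```

```text
[(710, [246.2, 230.0])]
[(390, [261.3, 215.3])]
patch tri [0.519  0.1959 0.1345] gap 0.0019 plane [0.5182 0.1952 0.135 ]
[(69, [372.8, 219.3])]
[(48, [321.5, 180.7]), (8, [312.4, 176.0])]
blue tri [ 0.559  -0.1353  0.0807] gap 0.0008 plane [ 0.558  -0.1344  0.087 ]
[(74, [397.4, 217.7])]
[(37, [331.4, 172.5])]
green tri [ 0.5651 -0.2001  0.0808] gap 0.0017 plane [ 0.5638 -0.1992  0.087 ]
[(145, [436.3, 240.4])]
[(66, [364.0, 163.1])]
estop tri [ 0.506  -0.2979  0.0956] gap 0.0002 plane [ 0.5054 -0.295   0.105 ]
rocker [ 0.4851 -0.1424  0.083 ]
black [ 0.4892 -0.2058  0.087 ]
[[0.4966 0.2444 0.135 ]
 [0.544  0.2432 0.135 ]
 [0.5398 0.1457 0.135 ]
 [0.4926 0.1474 0.135 ]]
```

View pics/t1.png

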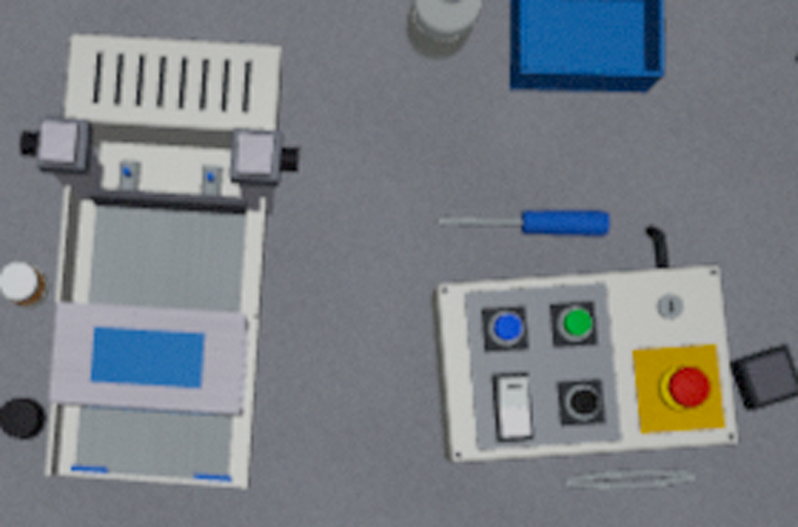

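The enlarged top view shows four things:
- Lane floor strip: left edge runs from (93,207) to (77,465), right edge from (243,215) to (232,475).
- Column tops: (63,142) and (256,155).
- Rocker: centre (514,406), with its bright end away from the robot.
- Console: the axes implied by the blue and green positions put the rocker, black and e-stop where they appear.

Next I'll get the lane yaw.

```bash
python3 - <<'E'
from h import *
T=grab('top')
P=lambda x,y,z: plane(T,(195+(x+.5)/2.85-.5,105+(y+.5)/2.85-.5),z)[:2]
yx=lambda a,b:np.arctan2(*(b-a)[::-1])
L=(P(77,465,.03),P(93,207,.03));R=(P(232,475,.03),P(243,215,.03))
print('strip',*[p.round(4) for p in L+R],yx(*L),yx(*R))
c=(P(256,155,.2),P(63,142,.2)); print('cols',*[p.round(4) for p in c],np.linalg.norm(c[1]-c[0]),yx(*c)-np.pi/2)
h=(P(280,46,.11),P(72,35,.11)); print('housing far',*[p.round(4) for p in h],np.linalg.norm(h[1]-h[0]),yx(*h)-np.pi/2)
yaw=yx(*c)-np.pi/2; ex=np.array([np.cos(yaw),np.sin(yaw)]);ey=np.array([-ex[1],ex[0]])
o=(c[0]+c[1])/2-.124*ex; print('lane origin',o,'home',o+.055*ex)
m=np.array([.5182,.1952])-o; print('mag in lane',m@ex,m@ey)
# magazine near top edge
e=(P(242,413,.135),P(50,402,.135)); print('mag near',*[p.round(4) for p in e],np.linalg.norm(e[1]-e[0]),yx(*e)-np.pi/2)
E
```

```text
strip [0.419  0.2707] [0.6729 0.2654] [0.4134 0.1203] [0.6682 0.1165] -0.020734391625230136 -0.014606082655471758
cols [0.6893 0.1007] [0.6972 0.267 ] 0.1664320524222531 -0.04723728917106862
housing far [0.815  0.0833] [0.8218 0.2794] 0.19619001680690326 -0.03482478764460972
lane origin [0.5693806  0.18970329] home [0.62431925 0.1871062 ]
mag in lane -0.05138306563777695 0.003073848421050113
mag near [0.4706 0.1088] [0.476  0.2803] 0.17153657092109678 -0.03173793569798833
```

View pics/s1.png

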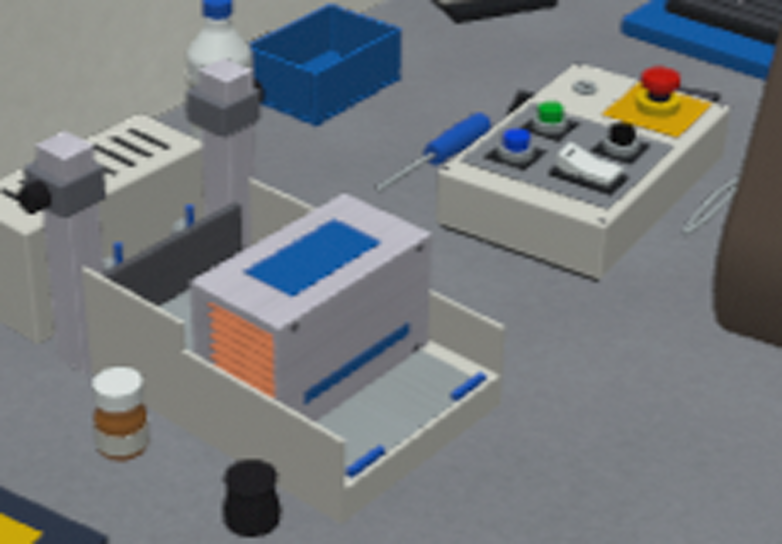

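The side view confirms the rocker's far half is raised, and the lane ahead of the magazine is clear. Moving over the console for a wrist-camera look on the way.

```bash
python3 -m crank '{"translation": [[0.378,-0.31,0],[0.378,-0.31,0],[0.378,-0.31,0],[0.378,-0.31,0],[0.378,-0.31,0],[0.378,-0.31,0],[0.378,-0.31,0],[0.378,-0.31,0],[0.378,-0.31,0],[0.378,-0.31,0],[0.378,-0.31,0],[0.378,-0.31,0]], "yaw": [0.1,0.2,0.31,0.31,0.31,0.31,0.31,0.31,0.31,0.31,0.31,0.31]}' 0.095
python3 -m crank '{"translation": [[0,0,0],[0,0,0],[0,0,0],[0,0,0]], "yaw": [0,0,0,0]}'
python3 - <<'E'
from h import *
W=grab('wrist'); cv2.imwrite('pics/w1.png',W['frame'][:,:,::-1]); s=W['s']; print(s['clock'],np.round(s['eef_pos'],4),np.round(s['orientation'],4).tolist())
B=((100,130,60),(125,255,255));G=((45,120,50),(85,255,255));Rd=((0,170,90),(8,255,255))
for n,c,z in (('blue',B,.087),('green',G,.087),('red',Rd,.105)):
    for r in blob(W,*c,(0,0,560,420),150)[:3]: print(n,r[0],r[1].round(1),plane(W,r[1],z).round(4))
E
```

```text
clock: 1.3
eef_pos: [0.4507, -0.1976, 0.2148]
orientation: [[0.999, -0.033, 0.0], [-0.033, -0.999, -0.0], [0.0, 0.0, -1.0]]
ft_force: [0.8, -0.0, -1.2]
gripper_width: 0.095
finger_force: 0.0
clock: 1.63
eef_pos: [0.449, -0.2009, 0.2146]
orientation: [[0.999, -0.035, -0.0], [-0.035, -0.999, -0.0], [-0.0, 0.0, -1.0]]
ft_force: [-0.5, 0.6, -0.3]
gripper_width: 0.0953
finger_force: 0.0
1.6333 [ 0.449  -0.2009  0.2146] [[0.9994, -0.0352, -0.0002], [-0.0352, -0.9994, -0.0001], [-0.0002, 0.0001, -1.0]]
blue 921 [553.1 210.6] [ 0.4328 -0.4677  0.087 ]
blue 661 [205.2  86.1] [ 0.56   -0.1346  0.087 ]
green 634 [276.   76.2] [ 0.566  -0.1985  0.087 ]
red 1348 [387.6 138.3] [ 0.509  -0.2948  0.105 ]
```

View pics/w1.png

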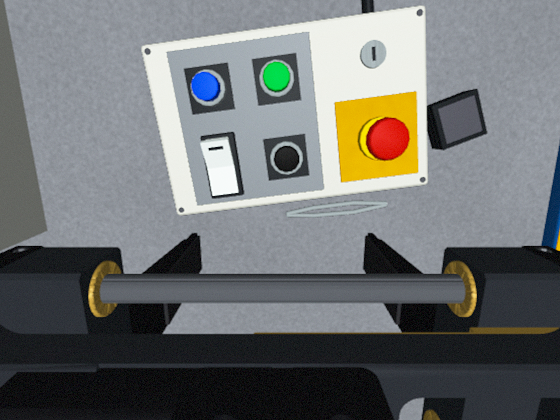

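The wrist view has blue at (205,86), green (276,76), rocker (222,166) with its far half marked and raised, black (287,158) and e-stop (388,138). The positions agree with the top view to within 2 mm. Next I'll go behind the magazine.

```bash
python3 -m crank '{"translation": [[-0.028,-0.395,0],[-0.028,-0.395,0],[-0.028,-0.395,0],[-0.028,-0.395,0],[-0.028,-0.395,0],[-0.028,-0.395,0],[-0.028,-0.395,0],[-0.028,-0.395,0],[-0.028,-0.395,0],[-0.028,-0.395,0],[-0.028,-0.395,0],[-0.028,-0.395,0]], "yaw": [0,0,0,0,0,0,0,0,0,0,0,0]}'
python3 -m crank '{"translation": [[0,0,0],[0,0,0],[0,0,0],[0,0,0]], "yaw": [0,0,0,0]}'
python3 - <<'E'
from h import *
W=grab('wrist'); cv2.imwrite('pics/w2.png',W['frame'][:,:,::-1]); s=W['s']; print(s['clock'],np.round(s['eef_pos'],4),np.round(s['orientation'],4).tolist())
r=blob(W,(100,130,60),(125,255,255),(0,0,560,420),300)
for x in r[:3]: print(x[0],x[1].round(1),plane(W,x[1],.135).round(4))
E
```

```text
clock: 2.68
eef_pos: [0.4351, 0.1955, 0.2145]
orientation: [[0.999, -0.033, -0.0], [-0.033, -0.999, -0.0], [-0.0, 0.0, -1.0]]
ft_force: [-0.1, -0.4, 0.3]
gripper_width: 0.0953
finger_force: 0.0
clock: 3.02
eef_pos: [0.4353, 0.1946, 0.2147]
orientation: [[0.999, -0.036, 0.0], [-0.036, -0.999, -0.0], [0.0, 0.0, -1.0]]
ft_force: [0.1, -0.1, 0.6]
gripper_width: 0.0951
finger_force: 0.0
3.0167 [0.4353 0.1946 0.2147] [[0.9994, -0.0359, 0.0001], [-0.0359, -0.9994, -0.0001], [0.0001, 0.0001, -1.0]]
8858 [277.3 109.2] [0.5211 0.1963 0.135 ]
```

View pics/w2.png

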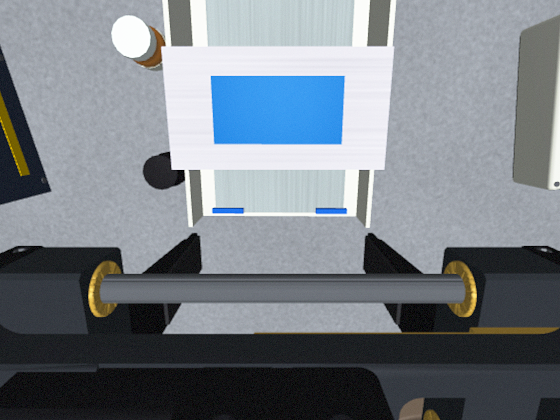

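Here the patch is at (277,109) and its near edge runs from (172,170) to (386,168), so it is square to the tool and centred in the lane. Descending to push at mid-height, so that it cannot tip.

```bash
python3 -m crank '{"translation": [[0,0,0.035],[0,0,0.07],[0,0,0.105],[0,0,0.125],[0,0,0.137],[0,0,0.137],[0.01,0,0.137],[0.018,0,0.137],[0.024,0,0.137],[0.029,0,0.137],[0.034,0,0.137],[0.038,0,0.137]], "yaw": [0,0,0,0,0,0,0,0,0,0,0,0]}'
python3 -m crank '{"translation": [[0.004,0,0],[0.009,0,0],[0.014,0,0],[0.019,0,0],[0.024,0,0],[0.029,0,0],[0.034,0,0],[0.039,0,0],[0.043,0,0],[0.046,0,0],[0.048,0,0],[0.049,0,0]], "yaw": [0,0,0,0,0,0,0,0,0,0,0,0]}'
python3 - <<'E'
from h import *
T=grab('top')
r=blob(T,(100,130,60),(125,255,255),(215,150,290,250),50)
for x in r[:2]: print(x[0],x[1],plane(T,x[1],.135).round(4))
E
```

```text
clock: 4.07
eef_pos: [0.4728, 0.1941, 0.0783]
orientation: [[0.999, -0.034, -0.001], [-0.034, -0.999, -0.0], [-0.001, 0.0, -1.0]]
ft_force: [-7.0, 0.2, 5.9]
gripper_width: 0.0951
finger_force: 3.8
clock: 5.07
eef_pos: [0.5217, 0.1925, 0.0783]
orientation: [[0.999, -0.034, -0.001], [-0.034, -0.999, -0.0], [-0.001, 0.0, -1.0]]
ft_force: [-6.2, 0.6, 4.7]
gripper_width: 0.0946
finger_force: 3.6
```

```bash
python3 - <<'E'
from h import *
a,b=grab('side')['frame'],grab('wrist')['frame']
s=cv2.resize(a[150:320,180:360,::-1],(450,425),interpolation=cv2.INTER_CUBIC)
w=cv2.resize(b[:,:,::-1],(350,425)); cv2.imwrite('pics/m.png',np.hstack([s,w]))
E
```

```text
(no output)
```

View pics/m.png

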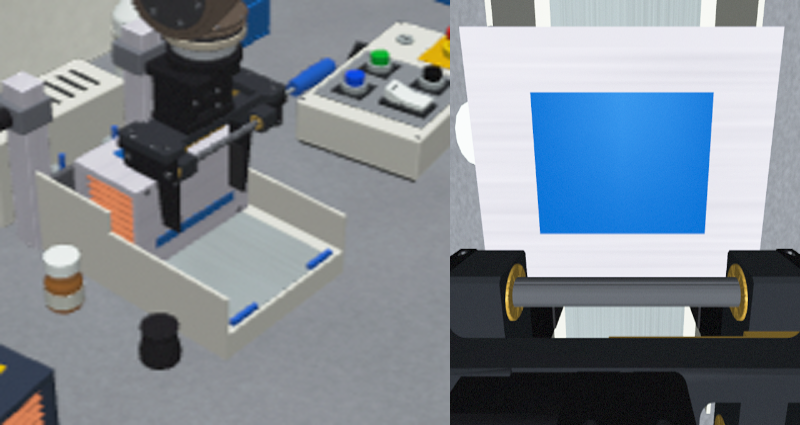

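The magazine stands flat and square against both fingertips. The upward force hints at a tipping tendency, so I'll back off, go 8 mm lower and continue.

```bash
python3 -m crank '{"translation": [[-0.004,0,0],[-0.006,0,0],[-0.006,0,0.004],[-0.006,0,0.008],[-0.003,0,0.008],[0.001,0,0.008],[0.006,0,0.008],[0.012,0,0.008],[0.018,0,0.008],[0.024,0,0.008],[0.029,0,0.008],[0.033,0,0.008]], "yaw": [0,0,0,0,0,0,0,0,0,0,0,0]}'
python3 -m crank '{"translation": [[0.002,0,0],[0.004,0,0],[0.006,0,0],[0.007,0,0],[0.008,0,0]], "yaw": [0,0,0,0,0]}'
```

```text
clock: 6.22
eef_pos: [0.5555, 0.1913, 0.0694]
orientation: [[0.999, -0.034, -0.0], [-0.034, -0.999, -0.0], [-0.0, 0.0, -1.0]]
ft_force: [-3.7, 0.6, -1.8]
gripper_width: 0.0953
finger_force: 1.6
clock: 6.63
eef_pos: [0.5629, 0.1912, 0.0696]
orientation: [[0.999, -0.034, -0.0], [-0.034, -0.999, -0.0], [-0.0, 0.0, -1.0]]
ft_force: [-4.3, 0.5, -1.1]
gripper_width: 0.095
finger_force: 1.6
```

Vertical force is now small. Creeping to the stop.

```bash
for i in 1 ; do python3 -m crank '{"translation": [[0.0015,0,0],[0.003,0,0],[0.004,0,0],[0.004,0,0]], "yaw": [0,0,0,0]}'; done; python3 -m crank '{"translation": [[0.0015,0,0],[0.003,0,0],[0.003,0,0]], "yaw": [0,0,0]}' | grep -E 'eef|ft'
```

```text
clock: 6.97
eef_pos: [0.5672, 0.191, 0.0696]
orientation: [[0.999, -0.034, 0.0], [-0.034, -0.999, -0.0], [0.0, 0.0, -1.0]]
ft_force: [-2.0, -0.4, -1.4]
gripper_width: 0.0948
finger_force: 0.9
eef_pos: [0.5695, 0.1911, 0.0697]
ft_force: [-7.4, 1.0, 1.0]
```

```bash
python3 -m crank '{"translation": [[0.001,0,0],[0.002,0,0],[0.002,0,0]], "yaw": [0,0,0]}' | grep -E 'eef|ft';  python3 -m crank '{"translation": [[0.001,0,0],[0.002,0,0],[0.002,0,0]], "yaw": [0,0,0]}' | grep -E 'eef|ft'
```

```text
eef_pos: [0.5694, 0.1911, 0.0698]
ft_force: [-18.2, 1.8, 9.9]
eef_pos: [0.5694, 0.1912, 0.0699]
ft_force: [-31.2, 3.8, 16.0]
```

It hit a hard stop at TCP x = 0.5694, where home was predicted (0.569). Backing straight off, rising, and checking.

```bash
python3 -m crank '{"translation": [[-0.004,0,0],[-0.01,0,0],[-0.03,0,0],[-0.06,0,0],[-0.09,0,0],[-0.1,0,-0.02],[-0.1,0,-0.06],[-0.1,0,-0.1],[-0.1,0,-0.14],[-0.1,0,-0.145],[-0.1,0,-0.145],[-0.1,0,-0.145]], "yaw": [0,0,0,0,0,0,0,0,0,0,0,0]}' | grep -E 'clock|eef|ft'
python3 - <<'E'
from h import *
W=grab('wrist'); cv2.imwrite('pics/w3.png',W['frame'][:,:,::-1])
r=blob(W,(100,130,60),(125,255,255),(0,0,560,420),300)
for x in r[:2]: print(x[0],x[1].round(1),plane(W,x[1],.135).round(4))
E
```

```text
clock: 8.72
eef_pos: [0.4741, 0.1941, 0.2143]
ft_force: [-0.8, -0.7, -0.6]
6654 [278.3  23.3] [0.6191 0.1931 0.135 ]
```

View pics/w3.png

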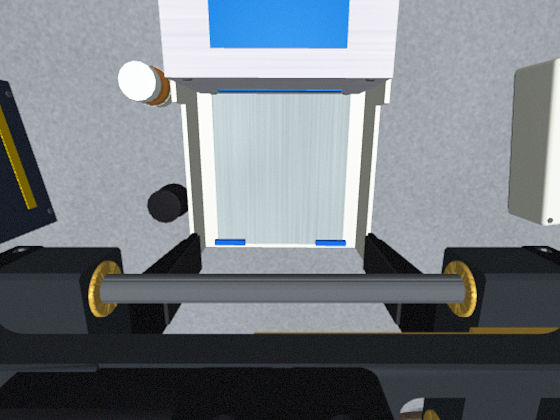

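The wrist view shows the magazine's near edge level at (172,77)–(390,78), square to the lane, with the jar and loupe untouched. Now above the rocker's raised half, with fingers shut.

```bash
python3 -m crank '{"translation": [[0.0413,0.3326,0],[0.0413,0.3326,0],[0.0413,0.3326,0],[0.0413,0.3326,0],[0.0413,0.3326,0],[0.0413,0.3326,0],[0.0413,0.3326,0],[0.0413,0.3326,0],[0.0413,0.3326,0],[0.0413,0.3326,0],[0.0413,0.3326,0],[0.0413,0.3326,0]], "yaw": [-0.06,-0.127,-0.127,-0.127,-0.127,-0.127,-0.127,-0.127,-0.127,-0.127,-0.127,-0.127]}' 0 >/dev/null
python3 -m crank '{"translation": [[0,0,0],[0,0,0],[0,0,0],[0,0,0],[0,0,0],[0,0,0]], "yaw": [0,0,0,0,0,0]}'
python3 - <<'E'
from h import *
T=grab('top'); W=grab('wrist')
r=blob(T,(100,130,60),(125,255,255),(215,150,290,250),100)
for x in r[:2]: print(x[0],x[1],plane(T,x[1],.135).round(4))
pts=(np.argwhere(r[0][2])[:,::-1]+[215,150]).astype(np.float32)
print(np.array([plane(T,p,.135) for p in cv2.boxPoints(cv2.minAreaRect(pts))]).round(4)[:,:2].tolist())
t=cv2.resize(T['frame'][110:280,195:315,::-1],(300,425),interpolation=cv2.INTER_CUBIC)
cv2.imwrite('pics/w4.png',np.hstack([t,cv2.resize(W['frame'][:,:,::-1],(500,375))[:, :] if 0 else cv2.copyMakeBorder(cv2.resize(W['frame'][:,:,::-1],(500,375)),0,50,0,0,cv2.BORDER_CONSTANT)]))
E
```

```text
clock: 10.27
eef_pos: [0.5039, -0.1394, 0.2147]
orientation: [[0.996, 0.093, 0.0], [0.093, -0.996, -0.0], [0.0, 0.0, -1.0]]
ft_force: [0.5, 0.6, -0.9]
gripper_width: 0.0007
finger_force: 0.0
685 [249.09489051 188.30072993] [0.6258 0.1916 0.135 ]
[[0.6043, 0.2409], [0.6515, 0.2398], [0.6475, 0.1423], [0.6005, 0.1438]]
```

View pics/w4.png

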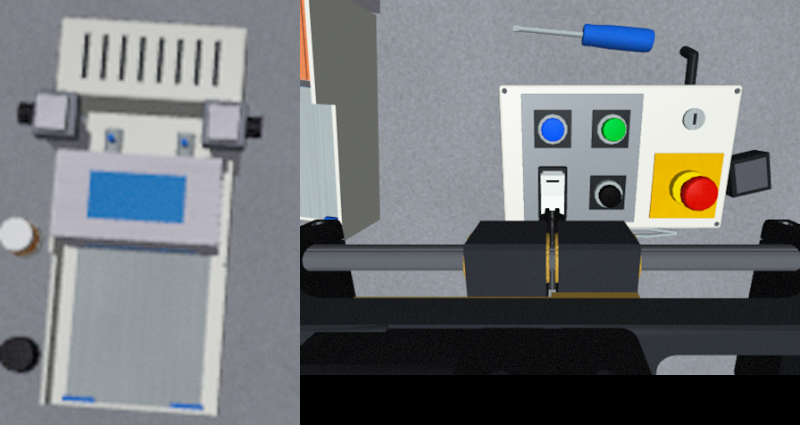

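The left panel shows the magazine against the stop, patch centre (136,195). That works out at (0.626, 0.192), which matches home. The right panel shows the shut fingers lined up with the rocker at column 552. Descending.

```bash
python3 -m crank '{"translation": [[0,0,0.035],[0,0,0.07],[0,0,0.1],[0,0,0.115],[0,0,0.12],[0,0,0.124],[0,0,0.126],[0,0,0.128],[0,0,0.129],[0,0,0.13],[0,0,0.131],[0,0,0.131]], "yaw": [0,0,0,0,0,0,0,0,0,0,0,0]}' | grep -E 'eef|ft'
python3 -m crank '{"translation": [[0,0,0.001],[0,0,0.002],[0,0,0.002]], "yaw": [0,0,0]}' | grep -E 'eef|ft'
python3 -m crank '{"translation": [[0,0,0.001],[0,0,0.002],[0,0,0.002]], "yaw": [0,0,0]}' | grep -E 'eef|ft'
```

```text
eef_pos: [0.5044, -0.1398, 0.0841]
ft_force: [1.8, -0.3, 2.4]
eef_pos: [0.5039, -0.1396, 0.0815]
ft_force: [1.6, 0.1, 2.3]
eef_pos: [0.5037, -0.1396, 0.0794]
ft_force: [1.1, -0.6, 1.4]
```

```bash
python3 -m crank '{"translation": [[0,0,0.001],[0,0,0.0015],[0,0,0.0015]], "yaw": [0,0,0]}' | grep -E 'eef|ft'
python3 -m crank '{"translation": [[0,0,0.001],[0,0,0.0015],[0,0,0.0015]], "yaw": [0,0,0]}' | grep -E 'eef|ft'
```

```text
eef_pos: [0.5038, -0.1396, 0.0791]
ft_force: [-3.1, 0.5, 17.7]
eef_pos: [0.5039, -0.1396, 0.0789]
ft_force: [-7.0, 1.8, 36.7]
```

The rocker hit its hard end at 14 mm above the box, with the force rising sharply, so the clamp is on. Rising, then to blue.

```bash
python3 -m crank '{"translation": [[0,0,-0.02],[0,0,-0.05],[0,0,-0.06],[0.028,0,-0.06],[0.056,0,-0.06],[0.056,0,-0.06],[0.056,0,-0.06],[0.056,0,-0.04],[0.056,0,-0.02],[0.056,0,-0.016],[0.056,0,-0.013],[0.056,0,-0.01]], "yaw": [0,0,0,0,0,0,0,0,0,0,0,0]}' | grep -E 'eef|ft'
python3 -m crank '{"translation": [[0,0,0.001],[0,0,0.002],[0,0,0.003],[0,0,0.003]], "yaw": [0,0,0,0]}' | grep -E 'eef|ft'
python3 -m crank '{"translation": [[0,0,0.001],[0,0,0.002],[0,0,0.002]], "yaw": [0,0,0]}' | grep -E 'eef|ft'
```

```text
eef_pos: [0.5593, -0.1345, 0.0868]
ft_force: [-3.4, 1.2, 4.5]
eef_pos: [0.5596, -0.1345, 0.084]
ft_force: [-3.3, 0.2, 3.5]
eef_pos: [0.5598, -0.1345, 0.0816]
ft_force: [-2.5, 0.2, 2.7]
```

```bash
python3 -m crank '{"translation": [[0,0,0.001],[0,0,0.0015],[0,0,0.0015]], "yaw": [0,0,0]}' | grep -E 'eef|ft'
python3 -m crank '{"translation": [[0,0,0.001],[0,0,0.0015],[0,0,0.0015]], "yaw": [0,0,0]}' | grep -E 'eef|ft'
```

```text
eef_pos: [0.5598, -0.1345, 0.081]
ft_force: [-6.1, 0.4, 13.0]
eef_pos: [0.5599, -0.1345, 0.0807]
ft_force: [-9.0, 1.1, 27.7]
```

Blue bottomed at 16 mm above the box, so it is fully in. Now green.

```bash
python3 -m crank '{"translation": [[0,0,-0.02],[0,0,-0.045],[0,0,-0.05],[0,0.03,-0.05],[0,0.0645,-0.05],[0,0.0645,-0.05],[0,0.0645,-0.05],[0,0.0645,-0.03],[0,0.0645,-0.018],[0,0.0645,-0.014],[0,0.0645,-0.011],[0,0.0645,-0.009]], "yaw": [0,0,0,0,0,0,0,0,0,0,0,0]}' | grep -E 'eef|ft'
python3 -m crank '{"translation": [[0,0,0.002],[0,0,0.004],[0,0,0.006],[0,0,0.007],[0,0,0.007]], "yaw": [0,0,0,0,0]}' | grep -E 'eef|ft'
python3 -m crank '{"translation": [[0,0,0.001],[0,0,0.002],[0,0,0.002]], "yaw": [0,0,0]}' | grep -E 'eef|ft'
python3 -m crank '{"translation": [[0,0,0.001],[0,0,0.0015],[0,0,0.0015]], "yaw": [0,0,0]}' | grep -E 'eef|ft'
```

```text
eef_pos: [0.5658, -0.1981, 0.0875]
ft_force: [0.7, -1.4, 0.5]
eef_pos: [0.5659, -0.1984, 0.0813]
ft_force: [-0.5, 4.2, 5.8]
eef_pos: [0.566, -0.1985, 0.081]
ft_force: [-5.3, 6.3, 24.3]
eef_pos: [0.5661, -0.1985, 0.0807]
ft_force: [-9.3, 7.3, 37.6]
```

Green is fully in. Releasing it and rising well clear, then a final look before handing in.

```bash
python3 -m crank '{"translation": [[0,0,-0.01],[0,0,-0.03],[0,0,-0.06],[0,0,-0.1],[-0.02,0,-0.13],[-0.05,0,-0.135],[-0.09,0,-0.135],[-0.1,0,-0.135],[-0.1,0,-0.135],[-0.1,0,-0.135],[-0.1,0,-0.135],[-0.1,0,-0.135]], "yaw": [0,0,0,0,0,0,0,0,0,0,0,0]}' | grep -E 'clock|eef|ft'
python3 - <<'E'
from h import *
W=grab('wrist');S=grab('side');T=grab('top')
r=blob(T,(100,130,60),(125,255,255),(215,150,290,250),100)[0]; print(r[1],plane(T,r[1],.135).round(4))
s=cv2.resize(S['frame'][150:225,285:390,::-1],(400,286),interpolation=cv2.INTER_CUBIC)
s2=cv2.resize(S['frame'][150:320,180:360,::-1],(400,286),interpolation=cv2.INTER_CUBIC)
w=cv2.resize(W['frame'][0:250,120:470,::-1],(400,286)); t=cv2.resize(T['frame'][110:290,60:312,::-1],(400,286))
cv2.imwrite('pics/f.png',np.vstack([np.hstack([s,s2]),np.hstack([w,t])]))
E
```

```text
clock: 17.37
eef_pos: [0.4671, -0.208, 0.2118]
ft_force: [0.2, 1.0, 0.1]
[249.11062591 188.31441048] [0.6257 0.1916 0.135 ]
```

View pics/f.png

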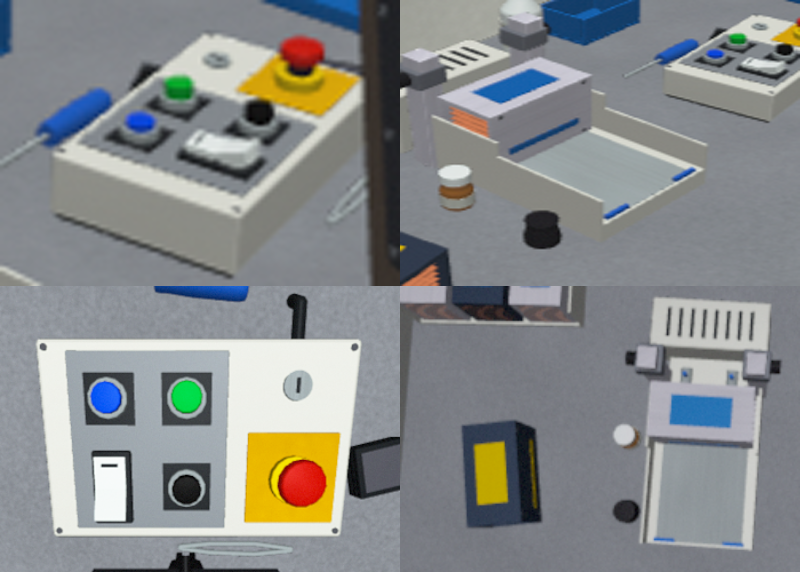

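The final view shows everything as asked. Blue is low at (140,122), green has sprung out at (180,88), the rocker's near half is raised at (238,155), and the magazine is home and square at (700,410). The bystanders have not moved. Handing in.

```bash
python3 -c "
from workcell import job
print(job.job_done())"
```

```text
the job is handed in; nothing more can be done
None
```

The job is handed in: the magazine is home and square against the stop, the clamp is on, the blue drive button is latched in, and the green start button was pressed fully and has sprung back out, all in about 17 s of the 54 s allowed; the hand-in call gave no verdict.

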